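Open the moist-curing case by its two catch buttons

TASK

Open the grey curing case so that the mortar specimens in it can be reached. With one fingertip on each, press the two round buttons on its latch block down together and keep both down until the sprung lid has risen clear of its catches, then let the buttons go and gently push the lid back with the outside of the fingers until it stays nearly upright by itself. Nothing is to be gripped or lifted: leave the case standing where it is, the specimens lying in it and the things round it undisturbed.

Things in the scene. Friction and masses are not known exactly. Their poses are not given: they have to be found in the camera images.
- case: Grey curing case, 2.4 to 4 kg, standing loose on its flat underside; origin: centre of the tub's underside; x to the hinge (back), y to the left seen from the buttons, z up. Tub 140 mm (x) by 200 mm (y), walls 5 mm, rim 50 mm high; 90 mm high with the lid shut.
- latch_block (a point): Centre of the top of the latch block, a box in front of the tub (56 mm in x, 116 mm in y, 64 mm high) that carries both buttons. Each button draws back a bolt under which one keeper of the lid is caught. Each bolt and keeper holds by itself, and there are two notches: with only one button down, or both let go too soon, the lid stays caught or is caught again ajar.
- keeper_left (a point): Lower tip of the left keeper, a notched steel tongue (18 mm wide, 5 mm thick) on the lid's front at the left button's y; hangs 23 mm below the lid's lower front edge and moves with the lid.
- keeper_right (a point): The same for the right keeper.
- button_left_top (a point): Centre of the top of the left round steel button: 24 mm across, 74 mm above the bench, 10 mm proud of the latch block, at x = -112 mm, y = +28 mm from the case's origin. It goes straight down 8 mm to its stop and springs back when let go (2 N at first, 5.5 N at the stop). The buttons stand 56 mm apart, centre to centre.
- button_right_top (a point): The same for the right button.
- button_left (a joint): Travel of the left button, m: 0 up, 0.008 at its stop; its bolt is clear of the lid from 0.0055.
- button_right (a joint): The same for the right button.
- lid (a joint): Lid angle, rad: 0 shut, 1.5 at its hard open stop. With both bolts drawn a damped spring raises it slowly (about 1.5 s to 0.175, where the keepers are past the bolts); it then rises by itself to about 0.6 within some seconds and stays, by hinge friction, wherever it is pushed beyond. 2 to 5 N at its front edge push it at 0.3 rad/s; faster needs more.
- lid_edge (a point): Middle of the lid's lower front edge (outer face); moves with the lid, 144 mm from the hinge line. The lid is a shallow hollow cover, 37 mm high over this edge, with a clear window on top and a small lip (7 mm) along its upper front edge.
- lid_hinge (a point): Middle of the lid's hinge line, at the back of the case (x = 74 mm, z = 51 mm in the case frame); the axis runs along the case's y.
- cover: The lid's cover itself, grey frame with a clear window, 140 x 200 x 37 mm; turns with the lid. Origin on the hinge line. Its tongues and edges are to be pushed with under 32 N and not pinched.
- prism: Mortar prism 160 x 40 x 40 mm lying across the back of the case on its 5 mm thick floor; origin at its underside centre.
- cube_a: Mortar cube of 50 mm standing in the front left of the case; origin at its underside centre.
- cube_b: Mortar cube of 50 mm standing in the front right of the case; origin at its underside centre.
- brass_mould: Bystander: small brass mould with three upright pins, 62 x 62 x 60 mm, to the left of the latch block; origin at its underside.
- weight_big: Bystander: chrome calibration weight with a knob, 30 mm wide, 42 mm tall, to the right of the latch block; origin at its underside.
- weight_small: Bystander: chrome calibration weight with a knob, 24 mm wide, 34 mm tall, to the right of the latch block; origin at its underside.
- timer: Bystander: square white bench timer, 62 x 62 x 20 mm; origin at its underside.
- drum: Bystander: dark solid steel drum, 49 mm across, 37 mm tall; origin at its underside.

How it is judged:
By the outcome, as a careful person would: the job done as asked, in the order asked, and still so for the second after the job is handed in, with the robot touching nothing.
It also fails if it takes over 45 s, if anything falls off the work surface, if the arm or the gripper's body presses on something with over 40 N, if the wrist force passes 120 N, or if a joint passes its speed limit or range.

ROBOT

A 7-joint arm with a two-finger parallel gripper is mounted at the origin on a cart in front of the work surface, level with it; the furniture and walls round the work are solid. World frame = base frame: x ahead of the robot, y to its left, z up, the work surface at z = 0. Lengths are in m, angles in rad, forces in N, time in s.
With the tool pointing down it reaches from about 0.425 to 0.875 m from the base axis. Payload 9.9 kg.
Tool frame: the origin (TCP) lies at the very end of the fingers, on their centre line; the grasp point (between the pads) lies 19 mm behind it (bot.grasp_offset is the distance from the TCP to the grasp point, in m); z points along the fingers, y is the direction in which the jaws open and shut (so a half turn about z gives the same grasp; the last joint's range is limited). The gripper opens to 85 mm and grips with 20 to 120 N. Pads are 22 mm wide; open, the fingers measure 114 mm over their backs; the gripper's body (76 mm by 85 mm) begins 54 mm behind the grasp point. The pads swing forward as they close: fully open they stand 13 mm farther back than shut.
Start: joints at [1.053, 0.576, 0.025, 1.437, -0.015, 1.129, -0.057], TCP at [0.284, -0.612, 0.231] pointing down, gripper open.
Joint ranges: [-2.76, 2.76], [-0.34, 2.15], [-1.52, 1.57], [0.19, 2.46], [-1.09, 4.23], [0.17, 1.99], [-2.82, 2.82]. Speed limits (rad/s): [2.22, 2.22, 3.01, 3.01, 3.14, 3.14, 3.14].

INTERFACE

Orientations are given as a rotation vector (axis times angle).
In Python, from rig import bot, cams, ticket gives the robot as it stands.
- The arm moves only by the shell command python3 -m jog 'ROWS' [FORCE]. ROWS is JSON, a list of rows, each a list of 7 numbers: the shift along the tool's x, y, z in cm, then the turn, a rotation vector about the tool's x, y, z in rad, then the opening, from 0 (shut) to 1 (fully open). A call has exactly 5 rows; each row is the pose to reach, as a shift and turn from the pose commanded when the call began, along the tool's axes at that moment; what a row does not reach only later rows make up. A row lasts 1/12 s, in which the tool goes at most 41.7 mm and 7.16 degrees, less where a joint would pass 70% of its speed; a pose out of reach is approached as far as the arm can. A call with a gripper value outside its range is refused whole. The fingers move at their own pace and stop on an object; FORCE is the grip in N (left out, the last holds). Time passes only in rows, so rows that repeat a pose let the fingers close, or fill a call up. It gives the time, the measured TCP pose, the force and the opening at its end, in the units of the state.
- bot.get_state(): the state, without advancing time (a new reading comes with each control period).
- cams.read_camera(name): name is "scene" or "top" or "wrist"; returns a dict with "img" (480x640x3 uint8, blue, green, red), "fx", "fy", "cx", "cy" (pixels), "position" and "attitude" of the camera in the world. Camera axes: x right, y up, looking along -z (the intrinsics and any distortion apply to the point x, -y, -z); pixel columns grow to the right and rows downward; lengths in m; the calibration is good to about 2 mm. A picture is of the moment at which its call begins. There is no depth.
- ticket.hand_in(): hands the job in, once; it reports no verdict.
The state is a dict: "time_s": time; "qpos": joint angles; "joint_vel": joint speeds; "joint_efforts": joint torques, N m; "position": TCP position; "tool_rot": TCP orientation; "ft_force": force on the tool from outside, world axes, zero at the start; "ft_torque": the same for the moment, N m; "finger_gap": finger opening in m.
Only numpy, scipy, OpenCV 4.12 (cv2) and the standard library are available. Lean on these libraries where they do the work, as an engineer would, in place of code of your own. Each camera call takes 0.05 s, during which the arm holds its last target.

## Working session

There is one attempt and no reset: what is moved stays moved. The work goes in short steps, Python scripts to look and compute and a shell command to move; the robot and the scene stay as the last step left them, time stands still between calls to the robot, and variables do not carry over. Pictures are saved under pics/ and viewed, and the job is handed in when it is done.

```bash
ls; mkdir -p pics; python3 - <<'E'
from rig import bot,cams
import cv2
s=bot.get_state();print(s)
for n in ("scene","top","wrist"):
    c=cams.read_camera(n);cv2.imwrite(f"pics/{n}0.png",c["img"]);print(n,{k:v for k,v in c.items() if k!="img"})
E
```

```text
pics
{'time_s': 0.0, 'qpos': array([ 1.05320962,  0.57650517,  0.02484956,  1.43795771, -0.01498661,
        1.12898117, -0.05650154]), 'joint_vel': array([-0.00117726, -0.00094059,  0.00042874,  0.00164573, -0.00018685,
       -0.00015437,  0.00125146]), 'joint_efforts': array([-6.24951208e-04, -7.65764093e+01,  2.25059733e+00, -2.85970402e+01,
        1.53955864e-02,  1.25111901e-02,  1.08047016e-05]), 'position': array([ 0.28350774, -0.61205523,  0.23044335]), 'tool_rot': array([-3.06641091e+00, -6.75766437e-01,  7.18194927e-04]), 'ft_force': array([-0.46978088,  0.22840083,  0.4188537 ]), 'ft_torque': array([-0.00891233,  0.03496769,  0.0014343 ]), 'finger_gap': 0.08540096285627918}
scene {'fx': 574.7068549954352, 'fy': 574.7068549954352, 'cx': 314.2423807170751, 'cy': 240.9539928435421, 'position': array([-0.22765374,  0.74621832,  0.94884962]), 'attitude': array([ 0.40633989, -1.09411398, -2.19757018])}
top {'fx': 576.3703900733616, 'fy': 576.3703900733616, 'cx': 323.51997243112237, 'cy': 241.46804776277523, 'position': array([ 0.42868594, -0.09009025,  1.31840195]), 'attitude': array([ 0.03975076, -0.05190754, -1.5871877 ])}
wrist {'fx': 358.70097830814507, 'fy': 358.70097830814507, 'cx': 327.0313248467586, 'cy': 240.22061804603635, 'position': array([ 0.3445236 , -0.58444315,  0.37305002]), 'attitude': array([-0.23734634,  0.1531698 , -1.1295561 ])}
```

View pics/scene0.png

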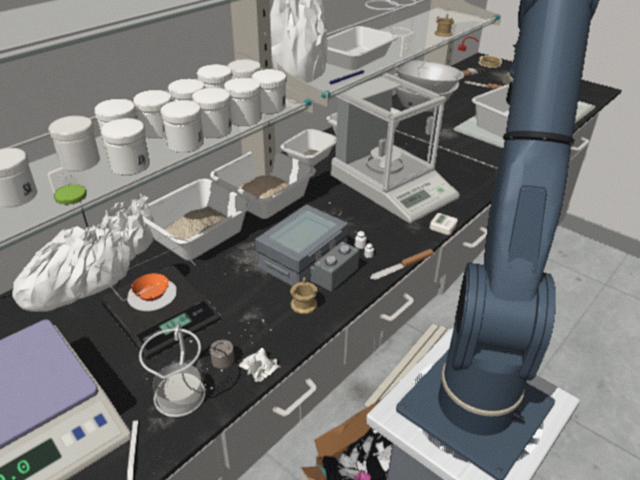

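View pics/top0.png

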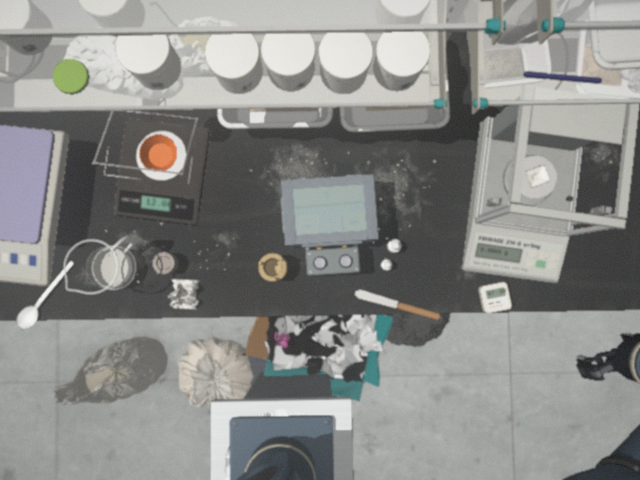

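View pics/wrist0.png

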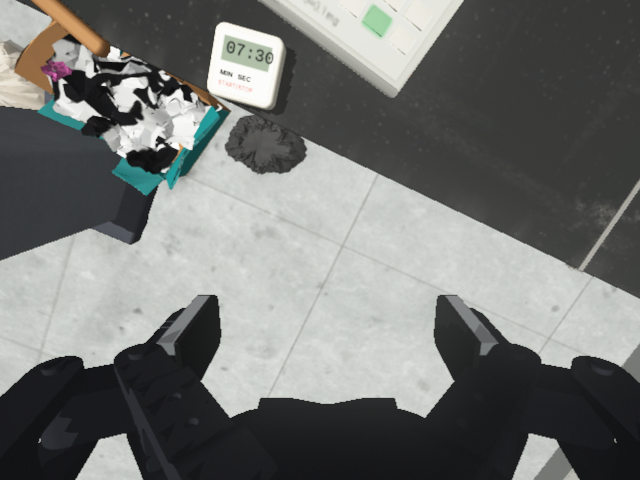

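The top view shows the lid around (329,210), the buttons near (320,262) and (347,262), the brass mould at (272,266) and the weights at (394,246) and (387,265). Next I'll zoom in and measure.

```bash
cat > h.py <<'E'
import numpy as np,cv2
from scipy.spatial.transform import Rotation as R
from rig import bot,cams
def ray(c,u,v):
    d=np.array([(u-c["cx"])/c["fx"],-(v-c["cy"])/c["fy"],-1.])
    return np.array(c["position"]),R.from_rotvec(c["attitude"]).as_matrix()@d
def onz(c,u,v,z):
    p,d=ray(c,u,v); return p+d*(z-p[2])/d[2]
def proj(c,P):
    q=R.from_rotvec(c["attitude"]).as_matrix().T@(np.asarray(P)-c["position"])
    return np.array([c["cx"]-c["fx"]*q[0]/q[2], c["cy"]+c["fy"]*q[1]/q[2]])
def crop(img,x0,y0,x1,y1,s,name):
    cv2.imwrite(name,cv2.resize(img[y0:y1,x0:x1],None,fx=s,fy=s,interpolation=cv2.INTER_CUBIC))
E
python3 - <<'E'
from h import *
c=cams.read_camera("top");crop(c["img"],250,165,410,285,5,"pics/topz.png")
c=cams.read_camera("scene");crop(c["img"],250,195,410,315,5,"pics/scz.png")
E
```

```text
(no output)
```

View pics/topz.png

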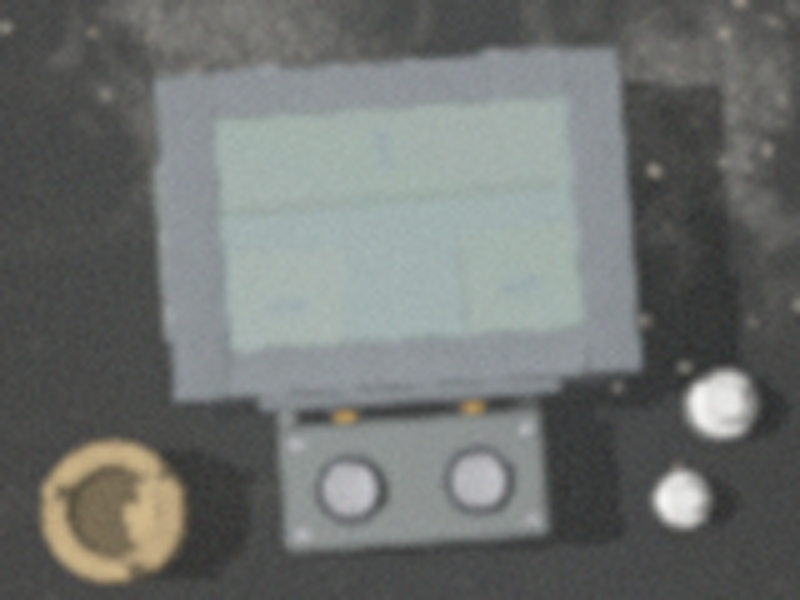

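View pics/scz.png

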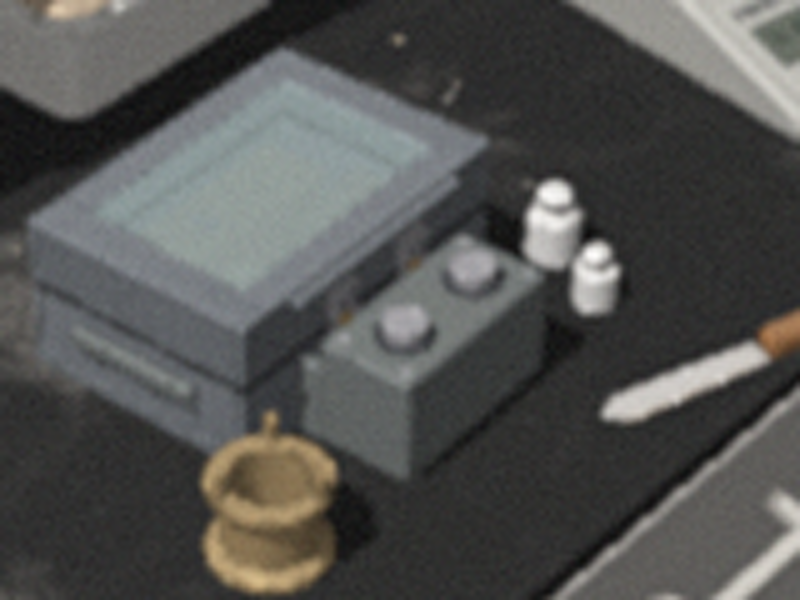

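In the zoomed top view the button tops are at (350,488) and (478,481); in the scene crop they are at (404,325) and (473,270). I'll triangulate these.

```bash
cat > m.py <<'E'
from h import *
T=cams.read_camera("top");S=cams.read_camera("scene")
f=lambda x,y,x0,y0:(x0+(x+.5)/5-.5,y0+(y+.5)/5-.5)
def tri(a,b):
    p,d=ray(T,*a);q,e=ray(S,*b)
    d/=np.linalg.norm(d);e/=np.linalg.norm(e)
    st=np.linalg.lstsq(np.c_[d,-e],q-p,rcond=None)[0]
    A=p+d*st[0];B=q+e*st[1];return (A+B)/2,np.linalg.norm(A-B)
P={}
for n,a,b in (("L",(350,488),(404,325)),("Rt",(478,481),(473,270))):
    a=f(*a,250,165);b=f(*b,250,195)
    X,r=tri(a,b);P[n]=X
    print(n,X.round(4),"gap",r.round(4),"top z.074",onz(T,*a,.074).round(4),"scene",onz(S,*b,.074).round(4))
for n,xy,z in (("FLlid",(172,402),.09),("FRlid",(640,372),.09),("BL",(155,76),.09),("BR",(617,48),.09),("bFL",(288,549),.064),("bFR",(548,536),.064),("bBL",(282,408),.064),("bBR",(540,398),.064),("mould",(113,510),.05),("wbig",(722,403),.035),("wsm",(683,498),.03)):
    print(n,onz(T,*f(*xy,250,165),z).round(4))
E
python3 m.py
```

```text
L [ 0.4566 -0.091   0.071 ] gap 0.0002 top z.074 [ 0.4565 -0.0911  0.074 ] scene [ 0.4543 -0.0881  0.074 ]
Rt [ 0.4587 -0.1464  0.0717] gap 0.0004 top z.074 [ 0.4585 -0.1464  0.074 ] scene [ 0.4571 -0.1439  0.074 ]
FLlid [ 0.4941 -0.0158  0.09  ]
FRlid [ 0.5036 -0.2158  0.09  ]
BL [ 0.6344 -0.0103  0.09  ]
BR [ 0.6433 -0.2091  0.09  ]
bFL [ 0.4307 -0.0637  0.064 ]
bFR [ 0.4344 -0.1768  0.064 ]
bBL [ 0.492  -0.0621  0.064 ]
bBR [ 0.4945 -0.1746  0.064 ]
mould [0.4491 0.0132 0.05  ]
wbig [ 0.4924 -0.2578  0.035 ]
wsm [ 0.4505 -0.2399  0.03  ]
```

```bash
python3 - <<'E'
from m import *
print()
for a,b in (((440,104),(309,103)),((481,104),(324,95)),((493,27),(0,0))):
    if b[0]: X,r=tri(a,b);print("shelf",X.round(3),r.round(3))
print("bal front",[onz(T,*p,.08).round(3) for p in ((465,272),(560,283))],"glass", [onz(T,*p,.3).round(3) for p in ((477,210),(517,200),(625,225))])
s=bot.get_state();M=R.from_rotvec(s["tool_rot"]).as_matrix();print(M.round(3))
W=cams.read_camera("wrist");print("cam in tool",(M.T@(W["position"]-s["position"])).round(3),"view dir tool",(M.T@R.from_rotvec(W["attitude"]).as_matrix()@[0,0,-1]).round(3))
E
```

```text
L [ 0.4566 -0.091   0.071 ] gap 0.0002 top z.074 [ 0.4565 -0.0911  0.074 ] scene [ 0.4543 -0.0881  0.074 ]
Rt [ 0.4587 -0.1464  0.0717] gap 0.0004 top z.074 [ 0.4585 -0.1464  0.074 ] scene [ 0.4571 -0.1439  0.074 ]
FLlid [ 0.4941 -0.0158  0.09  ]
FRlid [ 0.5036 -0.2158  0.09  ]
BL [ 0.6344 -0.0103  0.09  ]
BR [ 0.6433 -0.2091  0.09  ]
bFL [ 0.4307 -0.0637  0.064 ]
bFR [ 0.4344 -0.1768  0.064 ]
bBL [ 0.492  -0.0621  0.064 ]
bBR [ 0.4945 -0.1746  0.064 ]
mould [0.4491 0.0132 0.05  ]
wbig [ 0.4924 -0.2578  0.035 ]
wsm [ 0.4505 -0.2399  0.03  ]

shelf [ 0.724 -0.307  0.324] 0.001
shelf [ 0.727 -0.377  0.323] 0.007
bal front [array([ 0.43 , -0.403,  0.08 ]), array([ 0.403, -0.607,  0.08 ])] glass [array([ 0.539, -0.372,  0.3  ]), array([ 0.556, -0.444,  0.3  ]), array([ 0.508, -0.635,  0.3  ])]
[[ 0.907  0.42  -0.   ]
 [ 0.42  -0.907  0.   ]
 [-0.    -0.    -1.   ]]
cam in tool [ 0.067  0.    -0.143] view dir tool [-0.264  0.     0.964]
```

The two views agree: 55.4 mm between the buttons against 56 given, z about 0.071 against 0.074, and a case yaw of about 0.045 rad. The path also clears the balance and the shelf, so I'm moving over the buttons.

```bash
python3 -m jog '[[2.8,-2.88,0,0,0,0,0.5],[5.6,-5.76,0,0,0,0,0.5],[8.4,-8.64,0,0,0,0,0.5],[11.2,-11.52,0,0,0,0,0.5],[14,-14.4,0,0,0,0,0.5]]'
python3 -m jog '[[2.8,-2.88,0,0,0,0,0.5],[5.6,-5.76,0,0,0,0,0.5],[8.4,-8.64,0,0,0,0,0.5],[11.2,-11.52,0,0,0,0,0.5],[14,-14.4,0,0,0,0,0.5]]'
python3 -m jog '[[2.1,-2.2,0.5,0,0,0.08,0.5],[4.2,-4.4,1,0,0,0.16,0.5],[6.3,-6.5,2,0,0,0.24,0.5],[8.0,-8.3,3,0,0,0.32,0.5],[8.48,-8.72,4,0,0,0.388,0.5]]'
python3 -m jog '[[0,0,0,0,0,0,0.5],[0,0,0,0,0,0,0.5],[0,0,0,0,0,0,0.5],[0,0,0,0,0,0,0.5],[0,0,0,0,0,0,0.5]]'
python3 - <<'E'
from h import *
c=cams.read_camera("wrist");cv2.imwrite("pics/w1.png",c["img"])
s=bot.get_state();print(s["finger_gap"],s["position"],R.from_rotvec(s["tool_rot"]).as_matrix().round(3),s["ft_force"])
for P in((0.4565,-.0905,.074),(.4587,-.146,.074)):print(proj(c,P))
E
```

```text
time_s: 0.92
position: [0.3505, -0.4212, 0.2314]
tool_rot: [3.068, 0.676, 0.0]
ft_force: [0.9, -0.1, 0.6]
finger_gap: 0.0426
time_s: 1.33
position: [0.417, -0.2317, 0.2316]
tool_rot: [3.068, 0.676, 0.001]
ft_force: [1.6, -0.1, -0.3]
finger_gap: 0.0429
time_s: 1.75
position: [0.4586, -0.1143, 0.1913]
tool_rot: [-3.139, -0.073, -0.003]
ft_force: [0.1, -0.1, 0.5]
finger_gap: 0.0428
time_s: 2.17
position: [0.457, -0.1199, 0.1919]
tool_rot: [3.14, 0.071, 0.001]
ft_force: [0.1, 0.9, -0.4]
finger_gap: 0.0429
0.04252255716267828 [ 0.45698367 -0.11966793  0.19178106] [[ 0.999  0.045  0.001]
 [ 0.045 -0.999 -0.   ]
 [ 0.001  0.    -1.   ]] [-0.01524349 -0.56500823 -0.0151331 ]
[287.36492276 233.76838792]
[361.51435951 234.1404756 ]
```

View pics/w1.png

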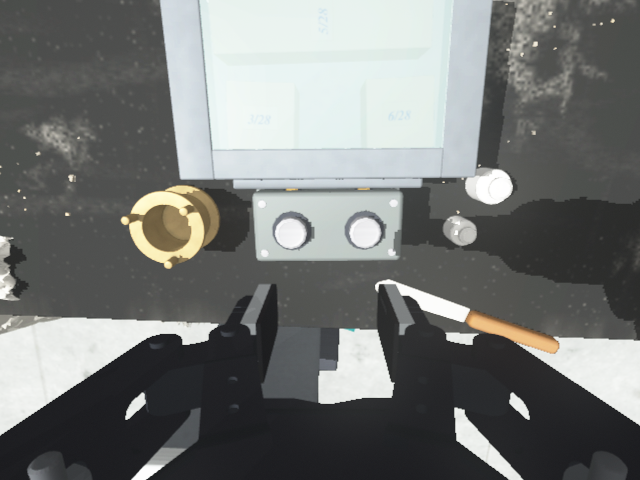

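The wrist view shows the buttons at (291,231) and (364,230), about 3 px to the right of the prediction. I'll refine from this view and zoom in on the fingertips.

```bash
python3 - <<'E'
from h import *
c=cams.read_camera("wrist");crop(c["img"],230,205,430,355,4,"pics/w1z.png")
im=c["img"]
g=cv2.inRange(im,(170,170,170),(255,255,255))
n,l,st,ce=cv2.connectedComponentsWithStats(g[190:270,265:395])
for i in range(1,n):
    if st[i,4]>300:
        u,v=ce[i]+[265,190];print(u,v,st[i],onz(c,u,v,.074).round(4))
s=bot.get_state();M=R.from_rotvec(s["tool_rot"]).as_matrix()
for q in ((0,.02126,-.005),(0.011,.02126,-.005),(0.011,.0355,-.005),(0.011,-.02126,-.005),(0.011,-.0355,-.005),(0.011,-.0355,0)):
    print(q,proj(c,s["position"]+M@np.array(q)).round(1))
E
```

```text
325.0686230917445 224.81784496813398 [   0    3  130   67 6747] [ 0.4646 -0.1182  0.074 ]
364.77910052910056 232.32671957671957 [ 84  27  32  31 756] [ 0.4602 -0.1482  0.074 ]
(0, 0.02126, -0.005) [376.7 307.7]
(0.011, 0.02126, -0.005) [377.7 283.2]
(0.011, 0.0355, -0.005) [412.3 283.2]
(0.011, -0.02126, -0.005) [274.3 283.2]
(0.011, -0.0355, -0.005) [239.7 283.2]
(0.011, -0.0355, 0) [242.4 278.8]
```

View pics/w1z.png

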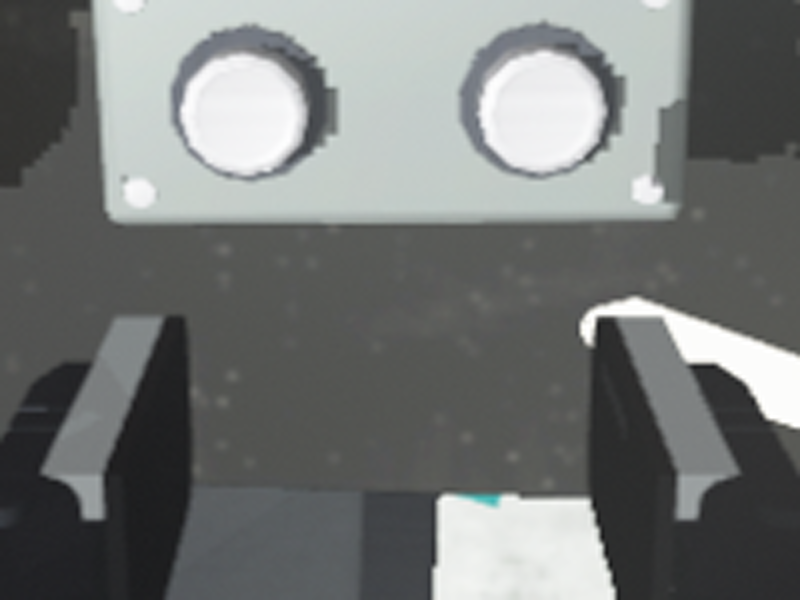

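At this opening the tips sit at about ±24.5 mm and some 6.5 mm behind the TCP. I need ±28 mm, so opening ≈0.585. The buttons are centred laterally on the tool, and x needs about +1 mm. I'll descend to just above the buttons.

```bash
python3 -m jog '[[0.1,0,2.5,0,0,0,0.585],[0.1,0,5,0,0,0,0.585],[0.1,0,7.5,0,0,0,0.585],[0.1,0,9.5,0,0,0,0.585],[0.1,0,10.8,0,0,0,0.585]]'
python3 -m jog '[[0,0,0,0,0,0,0.585],[0,0,0.3,0,0,0,0.585],[0,0,0.5,0,0,0,0.585],[0,0,0.5,0,0,0,0.585],[0,0,0.5,0,0,0,0.585]]'
python3 - <<'E'
from h import *
c=cams.read_camera("wrist");crop(c["img"],230,200,430,350,4,"pics/w2z.png")
c=cams.read_camera("scene");crop(c["img"],270,180,400,280,6,"pics/s2z.png")
s=bot.get_state();print(s["finger_gap"],s["position"],s["ft_force"])
E
```

```text
time_s: 2.68
position: [0.4573, -0.1189, 0.0817]
tool_rot: [-3.14, -0.072, 0.002]
ft_force: [-0.4, 0.3, -0.3]
finger_gap: 0.0501
time_s: 3.1
position: [0.4585, -0.1188, 0.079]
tool_rot: [3.141, 0.072, 0.002]
ft_force: [-0.8, 0.4, -0.1]
finger_gap: 0.0498
0.050045926233995536 [ 0.458422   -0.11873971  0.07895995] [ 0.05967234  0.151549   -0.08207581]
```

View pics/w2z.png

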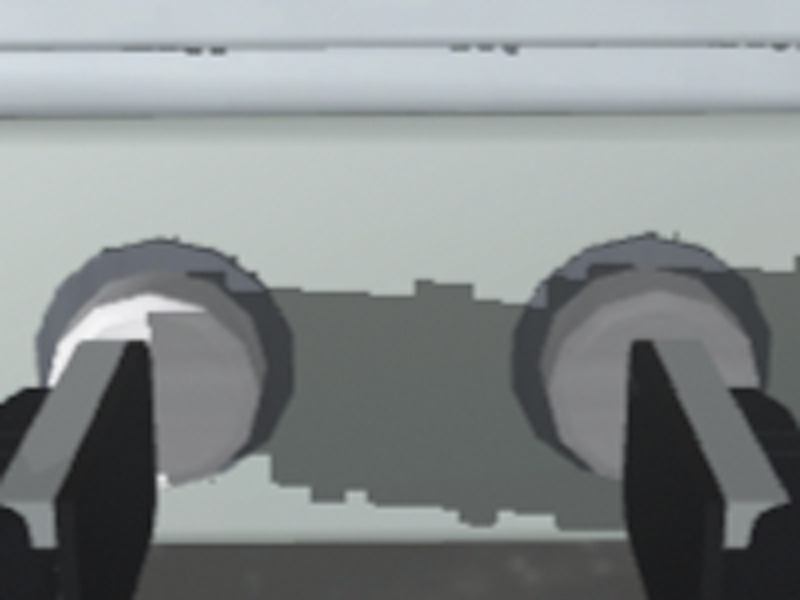

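View pics/s2z.png

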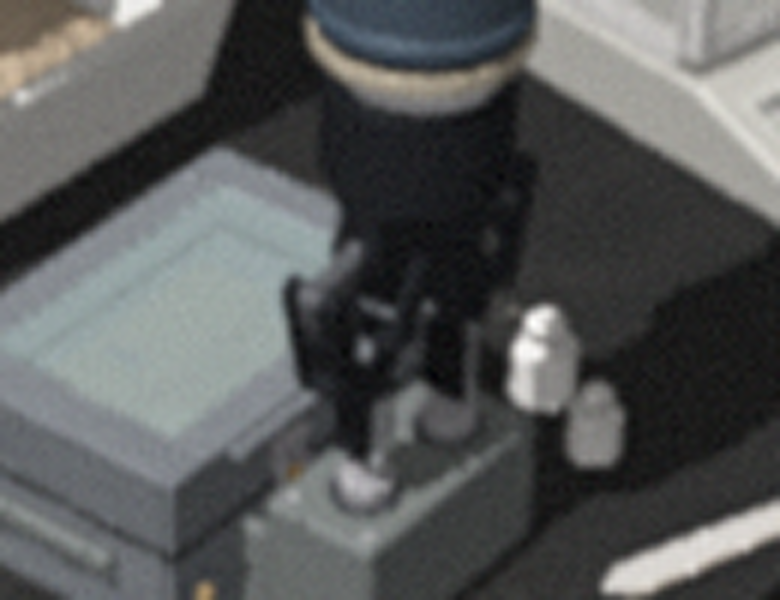

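```bash
python3 - <<'E'
from h import *
c=cams.read_camera("wrist")
s=bot.get_state();M=R.from_rotvec(s["tool_rot"]).as_matrix()
for q in ((0.011,.0262,-.008),(0.011,.032,-.008),(0,.028,.005),(0.001,.028,.005),(0,-.028,.005)):
    p=proj(c,s["position"]+M@np.array(q));print(q,p.round(1),((p-[230,200])*4).round(0))
E
```

```text
(0.011, 0.0262, -0.008) [391.3 286.2] [645. 345.]
(0.011, 0.032, -0.008) [405.7 286.2] [703. 345.]
(0, 0.028, 0.005) [389.1 297.8] [637. 391.]
(0.001, 0.028, 0.005) [389.2 295.8] [637. 383.]
(0, -0.028, 0.005) [263.7 297.9] [135. 391.]
```

The correction is about +1 mm in x and +1.3 mm in tool y. I'll approach contact slowly.

```bash
python3 -m jog '[[0.1,0.13,0.3,0,0,0,0.58],[0.1,0.13,0.6,0,0,0,0.58],[0.1,0.13,0.8,0,0,0,0.58],[0.1,0.13,0.95,0,0,0,0.58],[0.1,0.13,1.0,0,0,0,0.58]]'
python3 -m jog '[[0,0,0.05,0,0,0,0.58],[0,0,0.1,0,0,0,0.58],[0,0,0.15,0,0,0,0.58],[0,0,0.2,0,0,0,0.58],[0,0,0.25,0,0,0,0.58]]'
python3 -m jog '[[0,0,0.05,0,0,0,0.58],[0,0,0.1,0,0,0,0.58],[0,0,0.15,0,0,0,0.58],[0,0,0.2,0,0,0,0.58],[0,0,0.25,0,0,0,0.58]]'
```

```text
time_s: 3.67
position: [0.4594, -0.1201, 0.0683]
tool_rot: [3.141, 0.072, 0.001]
ft_force: [-0.4, -0.6, 7.1]
finger_gap: 0.0496
time_s: 4.08
position: [0.4594, -0.1201, 0.066]
tool_rot: [3.141, 0.072, 0.001]
ft_force: [-0.5, -1.0, 7.7]
finger_gap: 0.0496
time_s: 4.5
position: [0.4594, -0.1201, 0.0636]
tool_rot: [3.141, 0.072, 0.001]
ft_force: [-0.7, -1.0, 10.7]
finger_gap: 0.0498
```

```bash
python3 -m jog '[[0,0,0.05,0,0,0,0.58],[0,0,0.1,0,0,0,0.58],[0,0,0.15,0,0,0,0.58],[0,0,0.18,0,0,0,0.58],[0,0,0.2,0,0,0,0.58]]'
python3 - <<'E'
from h import *
c=cams.read_camera("wrist");crop(c["img"],170,100,490,340,2.5,"pics/w3z.png")
c=cams.read_camera("scene");crop(c["img"],250,180,380,280,6,"pics/s3z.png")
s=bot.get_state();print(s["time_s"],s["position"],s["ft_force"],s["ft_torque"])
E
```

```text
time_s: 4.92
position: [0.4595, -0.1201, 0.0632]
tool_rot: [3.14, 0.071, 0.003]
ft_force: [-8.2, 1.8, 41.8]
finger_gap: 0.0495
5.0167 [ 0.45950886 -0.12011971  0.06322806] [-7.46401235  1.42715977 38.03708032] [0.37188183 1.59423006 0.00643065]
```

View pics/w3z.png

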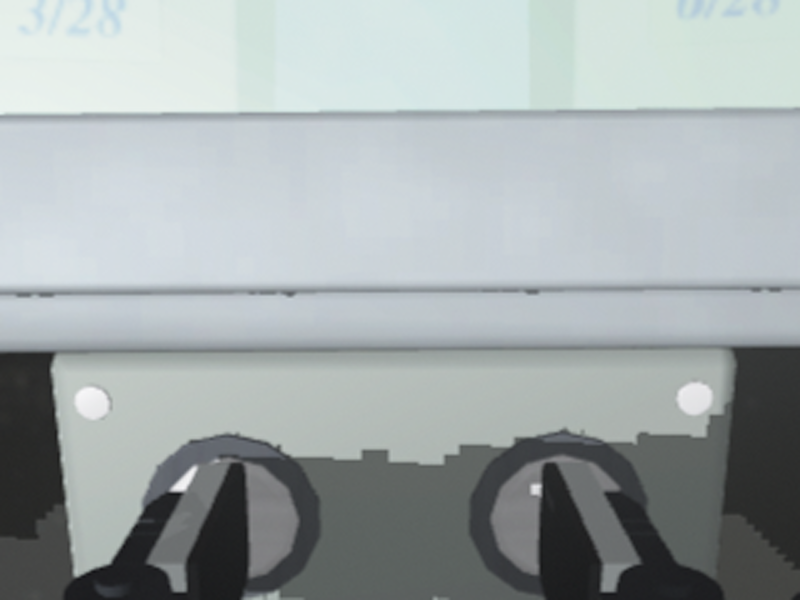

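View pics/s3z.png

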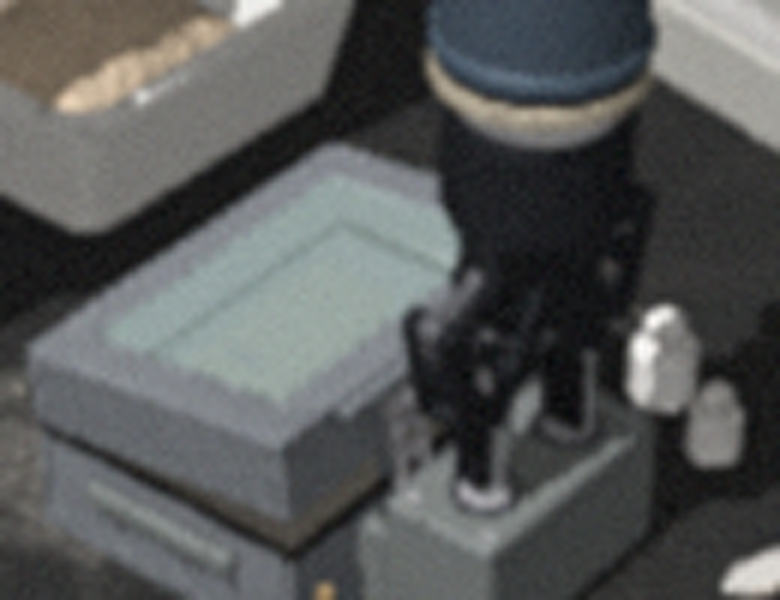

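The lid is rising, with a visible dark gap under its edge. The force is well over what the stop needs, so I'll ease off slightly and keep both buttons down.

```bash
python3 -m jog '[[0,0,-0.06,0,0,0,0.58],[0,0,-0.1,0,0,0,0.58],[0,0,-0.1,0,0,0,0.58],[0,0,-0.1,0,0,0,0.58],[0,0,-0.1,0,0,0,0.58]]'
python3 -m jog '[[0,0,0,0,0,0,0.58],[0,0,0,0,0,0,0.58],[0,0,0,0,0,0,0.58],[0,0,0,0,0,0,0.58],[0,0,0,0,0,0,0.58]]'
python3 -m jog '[[0,0,0,0,0,0,0.58],[0,0,0,0,0,0,0.58],[0,0,0,0,0,0,0.58],[0,0,0,0,0,0,0.58],[0,0,0,0,0,0,0.58]]'
python3 - <<'E'
from h import *
c=cams.read_camera("scene");crop(c["img"],250,180,380,280,6,"pics/s4z.png")
E
```

```text
time_s: 5.43
position: [0.4595, -0.1201, 0.0634]
tool_rot: [3.14, 0.072, 0.002]
ft_force: [-3.0, 0.6, 22.0]
finger_gap: 0.0497
time_s: 5.85
position: [0.4594, -0.1201, 0.0634]
tool_rot: [3.14, 0.072, 0.002]
ft_force: [-4.5, 0.6, 23.0]
finger_gap: 0.0494
time_s: 6.27
position: [0.4595, -0.1201, 0.0634]
tool_rot: [3.14, 0.071, 0.002]
ft_force: [-4.4, 1.2, 22.1]
finger_gap: 0.0495
```

View pics/s4z.png

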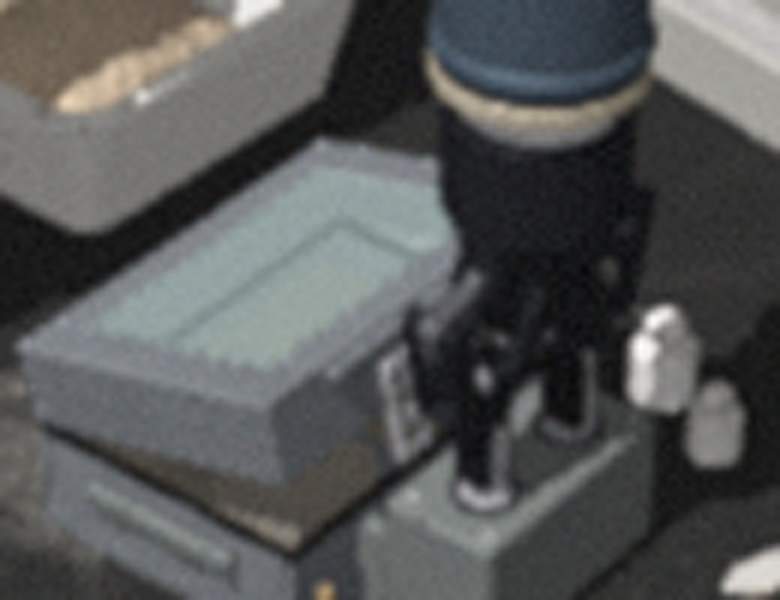

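The lid is at about 0.2 rad and the keeper is nearly out. I'll hold a little longer.

```bash
python3 -m jog '[[0,0,0,0,0,0,0.58],[0,0,0,0,0,0,0.58],[0,0,0,0,0,0,0.58],[0,0,0,0,0,0,0.58],[0,0,0,0,0,0,0.58]]'
python3 -m jog '[[0,0,0,0,0,0,0.58],[0,0,0,0,0,0,0.58],[0,0,0,0,0,0,0.58],[0,0,0,0,0,0,0.58],[0,0,0,0,0,0,0.58]]'
python3 - <<'E'
from h import *
c=cams.read_camera("scene");crop(c["img"],250,180,380,280,6,"pics/s5z.png")
E
```

```text
time_s: 6.73
position: [0.4595, -0.1201, 0.0634]
tool_rot: [3.14, 0.072, 0.002]
ft_force: [-3.7, -0.5, 22.5]
finger_gap: 0.0495
time_s: 7.15
position: [0.4595, -0.1201, 0.0634]
tool_rot: [3.14, 0.071, 0.002]
ft_force: [-4.0, 0.7, 23.2]
finger_gap: 0.0496
```

View pics/s5z.png

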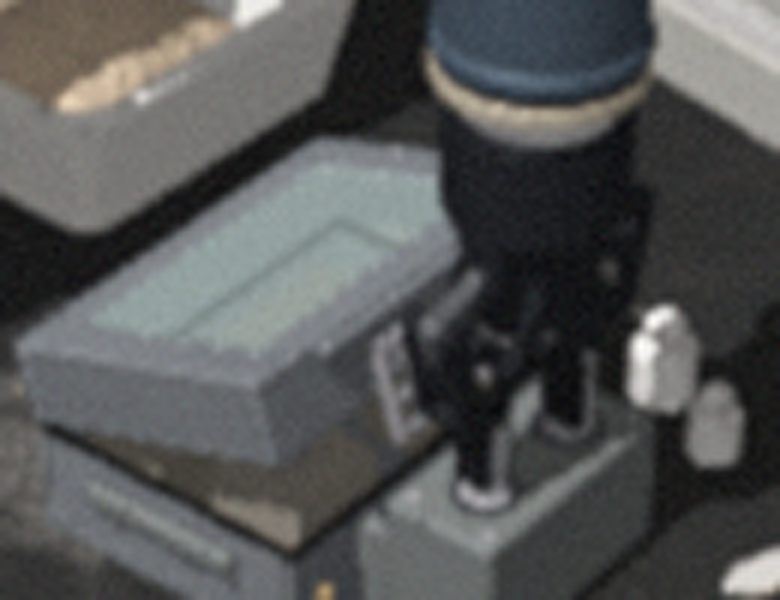

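The keeper tip is now about level with the block's top edge. I'll estimate the angle from the lid's lower front-left corner at crop (280,462).

```bash
cat > ang.py <<'E'
from h import *
# case frame from measurement
yaw=.045; X=np.array([np.cos(yaw),np.sin(yaw),0]);Y=np.array([-np.sin(yaw),np.cos(yaw),0])
O=np.array([.4585,-.1195,0])+.112*X
def ang(c,u,v,y=.1):
    p,d=ray(c,u,v); t=(y-(p-O)@Y)/(d@Y); q=p+t*d-O
    x,z=q@X,q[2]; return x,z,np.arctan2(z-.051,.074-x),np.hypot(z-.051,.074-x)
E
python3 - <<'E'
from ang import *
c=cams.read_camera("scene")
for p in ((280,462),):
    print(np.round(ang(c,250+p[0]/6,180+p[1]/6),3))
E
```

```text
[-0.067  0.1    0.333  0.149]
```

The angle is 0.33 rad at radius 0.149 (given: 0.144), which is well past 0.175. I'll release both buttons straight up and close the fingers clear of the block.

```bash
python3 -m jog '[[0,0,-0.5,0,0,0,0.58],[0,0,-1.5,0,0,0,0.58],[-0.3,0,-3,0,0,0,0.58],[-0.5,0,-5,0,0,0,0.4],[-0.5,0,-7,0,0,0,0]]'
python3 -m jog '[[0,0,-0.5,0,0,0,0],[0,0,-0.5,0,0,0,0],[0,0,-0.5,0,0,0,0],[0,0,-0.5,0,0,0,0],[0,0,-0.5,0,0,0,0]]'
python3 -m jog '[[0,0,0,0,0,0,0],[0,0,0,0,0,0,0],[0,0,0,0,0,0,0],[0,0,0,0,0,0,0],[0,0,0,0,0,0,0]]'
python3 - <<'E'
from h import *
c=cams.read_camera("scene");crop(c["img"],250,170,390,275,5.5,"pics/s6z.png")
c=cams.read_camera("wrist");cv2.imwrite("pics/w6.png",c["img"])
E
```

```text
time_s: 7.67
position: [0.453, -0.1201, 0.1325]
tool_rot: [-3.14, -0.072, 0.003]
ft_force: [0.6, -0.8, 0.0]
finger_gap: 0.0263
time_s: 8.08
position: [0.4535, -0.12, 0.1363]
tool_rot: [-3.14, -0.072, 0.003]
ft_force: [-0.2, -0.5, 0.2]
finger_gap: 0.0001
time_s: 8.5
position: [0.4541, -0.1201, 0.1372]
tool_rot: [-3.141, -0.072, 0.0]
ft_force: [0.4, 0.9, 0.6]
finger_gap: -0.0002
```

View pics/s6z.png

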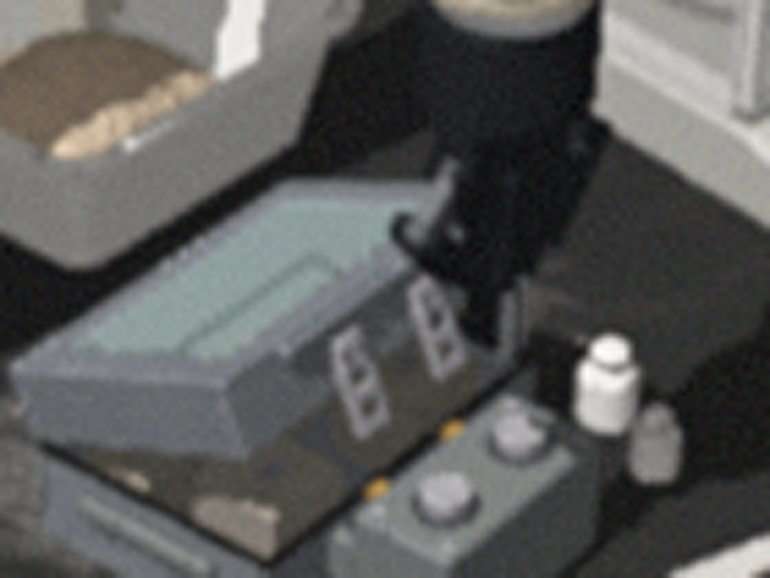

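View pics/w6.png

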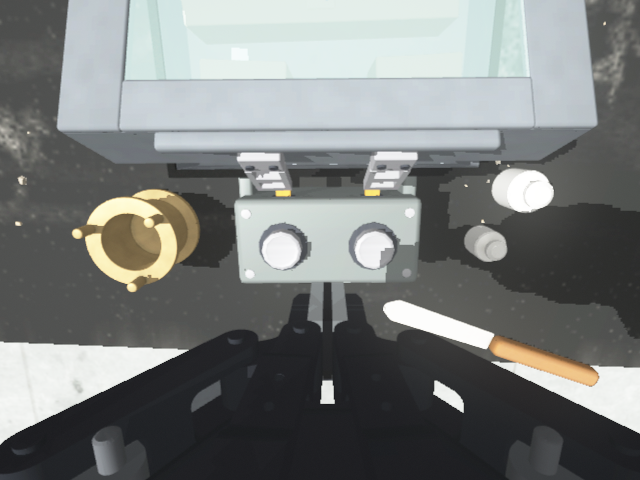

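Both buttons have sprung back and the keepers hang clear. I'll measure the angle again and check how long the narrow part of the fingers is.

```bash
python3 - <<'E'
from ang import *
c=cams.read_camera("scene")
print(np.round(ang(c,250+248/5.5,170+457/5.5),3))
c=cams.read_camera("wrist");crop(c["img"],270,270,390,360,6,"pics/w7z.png")
s=bot.get_state();M=R.from_rotvec(s["tool_rot"]).as_matrix()
for z in (0,-.01,-.02,-.03,-.04):print(z,[((proj(c,s["position"]+M@np.array((.011,y,z)))-[270,270])*6).round(0) for y in(-.01,.01)])
E
```

```text
[-0.062  0.109  0.403  0.148]
0 [array([197.,  53.]), array([480.,  53.])]
-0.01 [array([188., 109.]), array([489., 109.])]
-0.02 [array([176., 172.]), array([500., 172.])]
-0.03 [array([164., 246.]), array([513., 246.])]
-0.04 [array([149., 332.]), array([527., 332.])]
```

View pics/w7z.png

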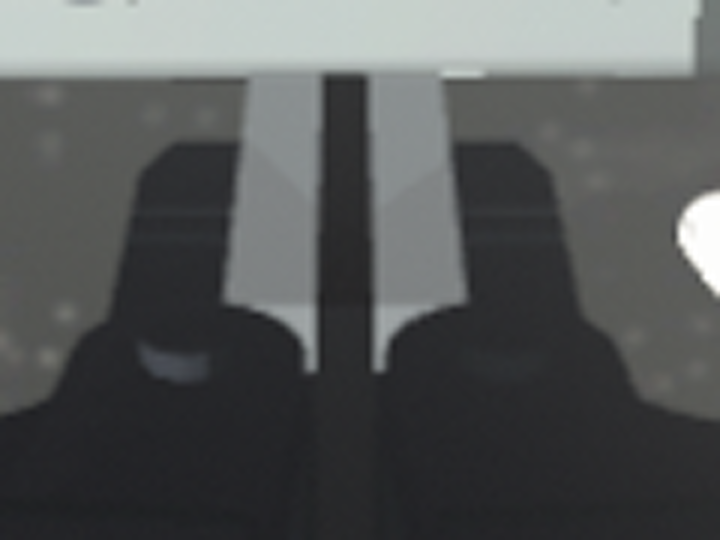

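Below 12 mm from the tip the fingers are about 14 mm wide, and 29 mm wide up to 38 mm, so they fit in the 38 mm between the keepers. The lid is at 0.40 and still rising, so I'll approach its edge at mid-width.

```bash
python3 -m jog '[[0.5,0,1.0,0,0,0,0],[1.2,0,1.5,0,0,0,0],[2,0,1.5,0,0,0,0],[2.6,0,1.5,0,0,0,0],[3,0,1.5,0,0,0,0]]'
python3 -m jog '[[0.2,0,0,0,0,0,0],[0.4,0,0,0,0,0,0],[0.6,0,0,0,0,0,0],[0.8,0,0,0,0,0,0],[1,0,0,0,0,0,0]]'
python3 - <<'E'
from h import *
c=cams.read_camera("scene");crop(c["img"],250,170,390,275,5.5,"pics/s8z.png")
c=cams.read_camera("wrist");cv2.imwrite("pics/w8.png",c["img"])
E
```

```text
time_s: 9.12
position: [0.4854, -0.1186, 0.1221]
tool_rot: [-3.141, -0.073, -0.0]
ft_force: [0.4, 0.1, -1.0]
finger_gap: 0.0003
time_s: 9.53
position: [0.4941, -0.1184, 0.1224]
tool_rot: [3.141, 0.072, 0.0]
ft_force: [-0.8, 0.3, 0.3]
finger_gap: 0.0
```

View pics/s8z.png

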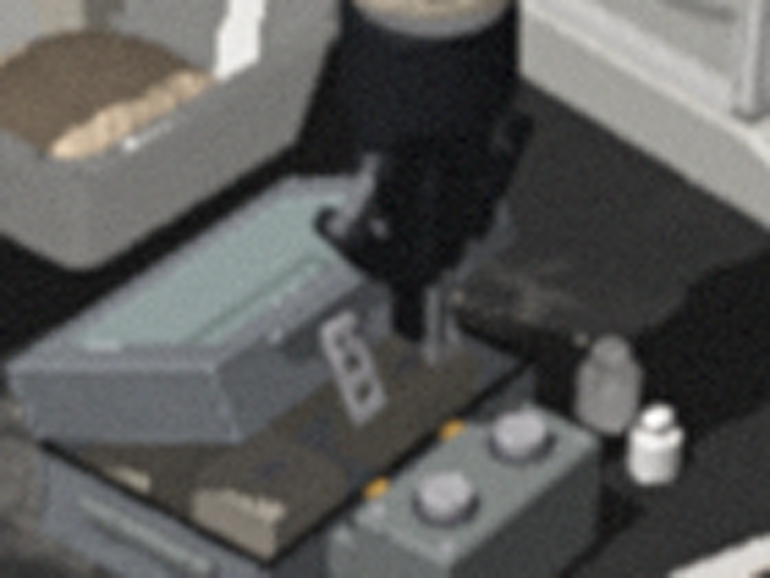

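View pics/w8.png

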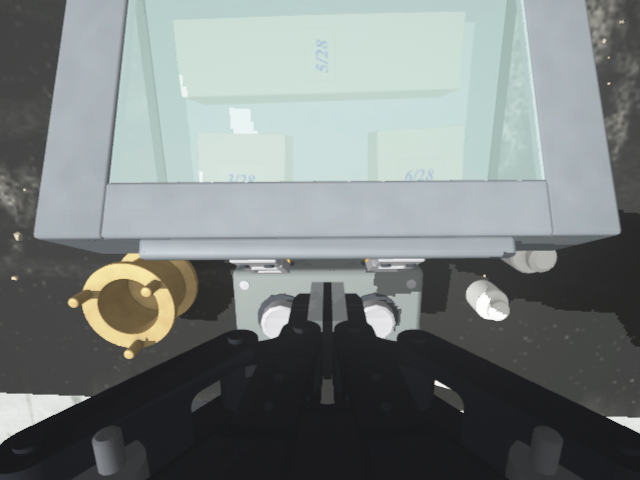

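The fingers are centred between the keepers. I'll lower the tips below the edge and push along the arc at about 0.3 rad/s.

```bash
python3 -m jog '[[0,0,0.4,0,0,0,0],[0.1,0,0.8,0,0,0,0],[0.4,0,0.8,0,0,0,0],[0.7,0,0.8,0,0,0,0],[1.0,0,0.7,0,0,0,0]]'
python3 -m jog '[[0.2,0,-0.2,0,0,0,0],[0.4,0,-0.4,0,0,0,0],[0.6,0,-0.6,0,0,0,0],[0.8,0,-0.8,0,0,0,0],[1.0,0,-1.0,0,0,0,0]]'
python3 -m jog '[[0.2,0,-0.25,0,0,0,0],[0.4,0,-0.5,0,0,0,0],[0.6,0,-0.75,0,0,0,0],[0.8,0,-1.0,0,0,0,0],[1.0,0,-1.2,0,0,0,0]]'
python3 - <<'E'
from h import *
c=cams.read_camera("scene");crop(c["img"],250,150,390,255,5.5,"pics/s9z.png")
E
```

```text
time_s: 10.05
position: [0.5043, -0.1178, 0.1151]
tool_rot: [-3.141, -0.072, 0.001]
ft_force: [-0.4, 0.2, 0.0]
finger_gap: -0.0002
time_s: 10.47
position: [0.5117, -0.1174, 0.1252]
tool_rot: [-3.14, -0.071, 0.007]
ft_force: [-9.8, 0.6, 4.7]
finger_gap: -0.0002
time_s: 10.88
position: [0.5203, -0.117, 0.1371]
tool_rot: [-3.14, -0.071, 0.011]
ft_force: [-14.7, 0.9, 8.9]
finger_gap: 0.0001
```

View pics/s9z.png

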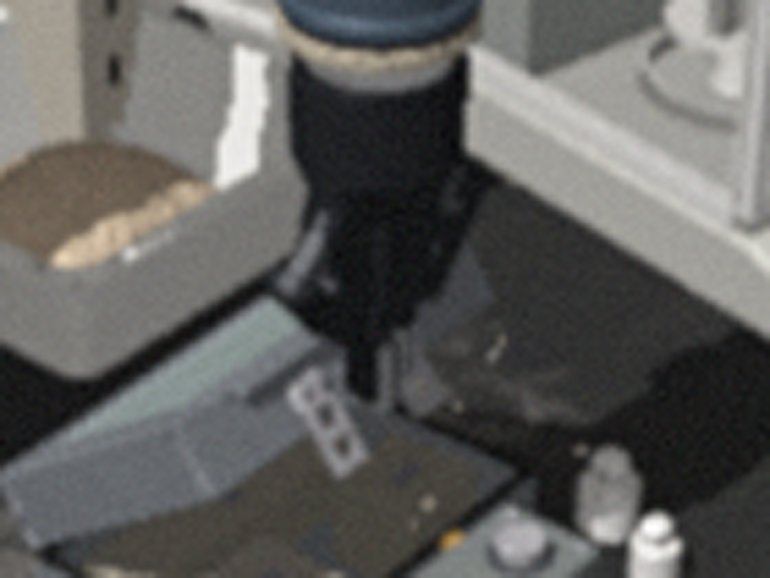

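The reaction is back and up, along the front face's normal, so the tips are on the face rather than under the edge. That points at the hinge and wastes force. I'll back off, measure, and go lower.

```bash
python3 -m jog '[[-0.2,0,0.0,0,0,0,0],[-0.5,0,0.0,0,0,0,0],[-0.9,0,0.0,0,0,0,0],[-1.3,0,0.5,0,0,0,0],[-1.5,0,1.0,0,0,0,0]]'
python3 - <<'E'
from ang import *
c=cams.read_camera("scene");crop(c["img"],250,150,390,255,5.5,"pics/s10z.png")
c=cams.read_camera("wrist");crop(c["img"],0,0,640,480,1.2,"pics/w10.png")
E
```

```text
time_s: 11.35
position: [0.5089, -0.1177, 0.1272]
tool_rot: [3.141, 0.072, 0.001]
ft_force: [-0.5, 0.4, -0.1]
finger_gap: 0.0001
```

View pics/s10z.png

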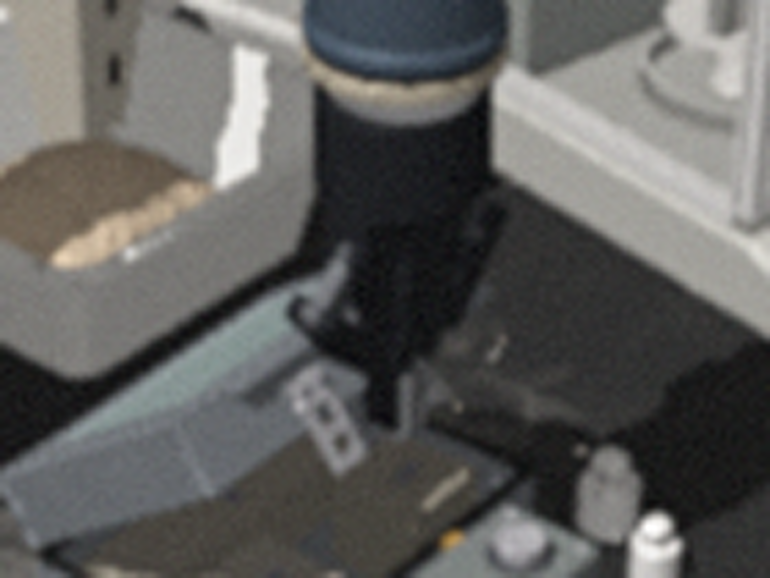

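View pics/w10.png

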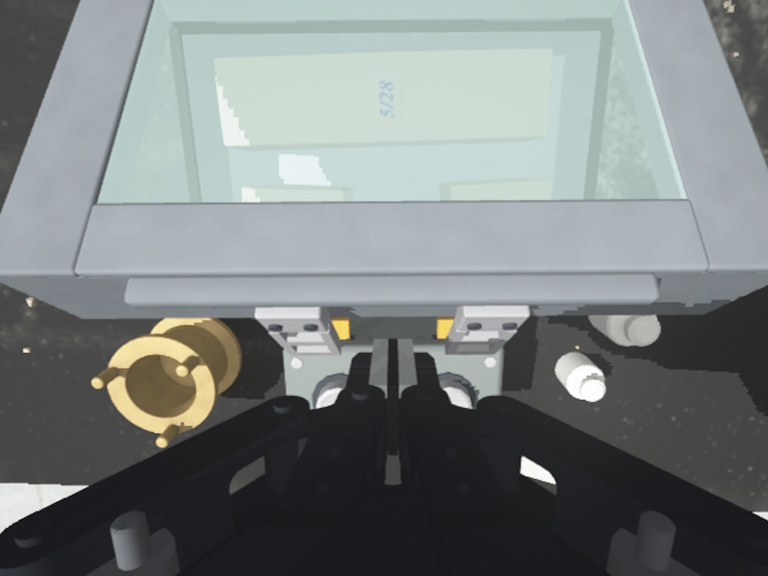

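```bash
python3 - <<'E'
from ang import *
c=cams.read_camera("scene")
print(np.round(ang(c,250+210/5.5,150+495/5.5),3))
s=bot.get_state();q=s["position"]-O;print("tcp case",(q@X).round(4),(q@Y).round(4),q[2].round(4))
E
```

```text
[-0.041  0.137  0.644  0.144]
tcp case -0.0618 -0.0003 0.1268
```

The lid is at 0.64 rad with its edge at z≈0.136, so the tips were level with the edge. I'll lower them to about 25 mm under it and push again, checking the force after each call.

```bash
python3 -m jog '[[0,0,0.6,0,0,0,0],[0,0,1.2,0,0,0,0],[0.2,0,1.8,0,0,0,0],[0.5,0,1.8,0,0,0,0],[0.8,0,1.7,0,0,0,0]]'
python3 -m jog '[[0.2,0,-0.2,0,0,0,0],[0.4,0,-0.4,0,0,0,0],[0.6,0,-0.6,0,0,0,0],[0.8,0,-0.8,0,0,0,0],[1.0,0,-1.0,0,0,0,0]]'
```

```text
time_s: 11.92
position: [0.517, -0.1171, 0.1096]
tool_rot: [-3.14, -0.072, 0.002]
ft_force: [0.2, -0.8, 0.8]
finger_gap: 0.0001
time_s: 12.33
position: [0.5266, -0.1167, 0.1206]
tool_rot: [-3.141, -0.072, 0.001]
ft_force: [-4.0, 1.0, 0.8]
finger_gap: -0.0002
```

Now the force is 4 N and purely horizontal, as expected. I'll continue.

```bash
python3 -m jog '[[0.24,0,-0.26,0,0,0,0],[0.48,0,-0.52,0,0,0,0],[0.72,0,-0.78,0,0,0,0],[0.96,0,-1.04,0,0,0,0],[1.2,0,-1.3,0,0,0,0]]'
python3 -m jog '[[0.27,0,-0.24,0,0,0,0],[0.54,0,-0.48,0,0,0,0],[0.81,0,-0.72,0,0,0,0],[1.08,0,-0.96,0,0,0,0],[1.35,0,-1.2,0,0,0,0]]'
python3 - <<'E'
from ang import *
s=bot.get_state();q=s["position"]-O;print("tcp case",(q@X).round(4),(q@Y).round(4),q[2].round(4))
c=cams.read_camera("scene");crop(c["img"],240,110,400,230,5,"pics/s11z.png")
c=cams.read_camera("wrist");cv2.imwrite("pics/w11.png",c["img"])
E
```

```text
time_s: 12.75
position: [0.5395, -0.1161, 0.1336]
tool_rot: [-3.141, -0.072, -0.001]
ft_force: [-2.6, 0.9, -0.9]
finger_gap: 0.0001
time_s: 13.17
position: [0.5528, -0.1157, 0.1455]
tool_rot: [3.141, 0.072, 0.0]
ft_force: [-1.7, -0.2, -1.8]
finger_gap: 0.0005
tcp case -0.0176 -0.0005 0.1455
```

View pics/s11z.png

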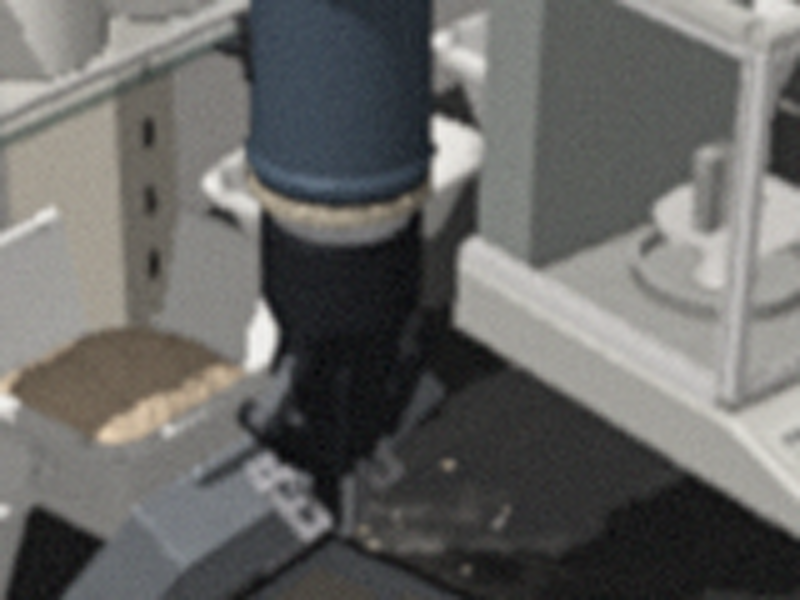

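View pics/w11.png

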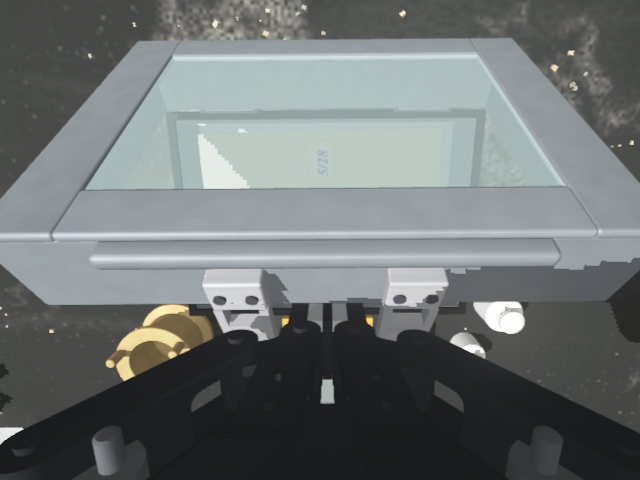

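The lid is at about 0.98 rad, the push is 2 N, and the tool sits between the keepers. I'll continue, raising the tips slightly.

```bash
python3 -m jog '[[0.3,0,-0.3,0,0,0,0],[0.6,0,-0.6,0,0,0,0],[0.9,0,-0.85,0,0,0,0],[1.2,0,-1.1,0,0,0,0],[1.5,0,-1.3,0,0,0,0]]'
python3 -m jog '[[0.3,0,-0.17,0,0,0,0],[0.6,0,-0.33,0,0,0,0],[0.9,0,-0.48,0,0,0,0],[1.2,0,-0.62,0,0,0,0],[1.5,0,-0.75,0,0,0,0]]'
python3 - <<'E'
from ang import *
s=bot.get_state();q=s["position"]-O;print("tcp case",(q@X).round(4),(q@Y).round(4),q[2].round(4),"ang if touching",np.arccos((.074-(q@X)-.011)/.144).round(3))
c=cams.read_camera("scene");crop(c["img"],200,90,400,240,4,"pics/s12z.png")
c=cams.read_camera("wrist");cv2.imwrite("pics/w12.png",c["img"])
E
```

```text
time_s: 13.68
position: [0.5677, -0.1149, 0.1586]
tool_rot: [-3.141, -0.072, 0.0]
ft_force: [-2.1, -0.8, -1.4]
finger_gap: 0.0003
time_s: 14.1
position: [0.5827, -0.1142, 0.1659]
tool_rot: [-3.141, -0.072, 0.0]
ft_force: [-2.0, -1.1, -2.2]
finger_gap: -0.0002
tcp case 0.0124 -0.0003 0.1659 ang if touching 1.211
```

View pics/s12z.png

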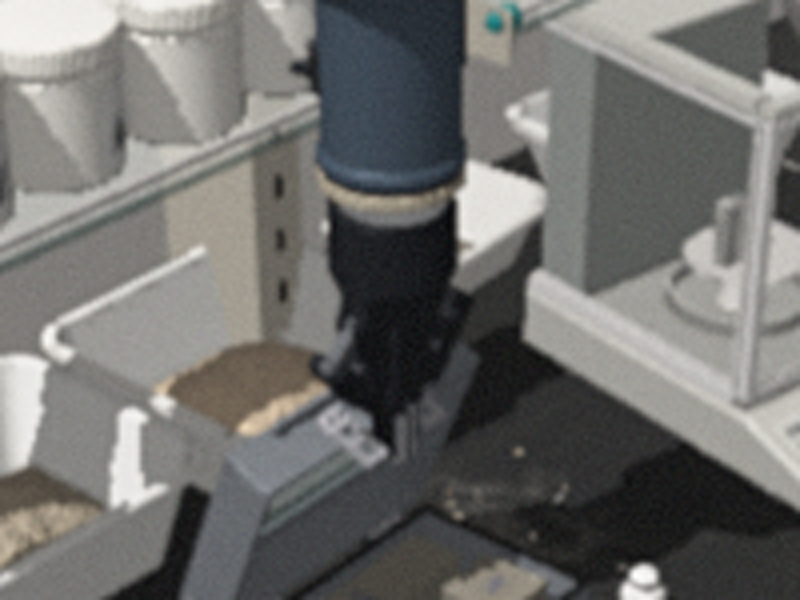

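View pics/w12.png

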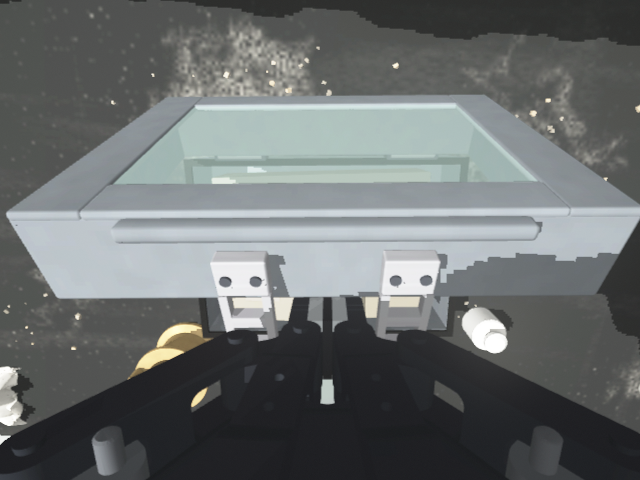

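The lid is at about 1.21 rad and forces are still around 2 N. One last stretch takes it to about 1.38, short of the 1.5 stop.

```bash
python3 -m jog '[[0.28,0,-0.1,0,0,0,0],[0.56,0,-0.2,0,0,0,0],[0.82,0,-0.3,0,0,0,0],[1.06,0,-0.35,0,0,0,0],[1.3,0,-0.4,0,0,0,0]]'
python3 -m jog '[[0.25,0,-0.05,0,0,0,0],[0.5,0,-0.1,0,0,0,0],[0.75,0,-0.15,0,0,0,0],[0.95,0,-0.2,0,0,0,0],[1.05,0,-0.2,0,0,0,0]]'
python3 - <<'E'
from ang import *
s=bot.get_state();q=s["position"]-O;print("tcp case",(q@X).round(4),q[2].round(4),"ang if touching",np.arccos((.074-(q@X)-.011)/.144).round(3))
E
python3 -m jog '[[-0.3,0,0.0,0,0,0,0],[-0.8,0,0.0,0,0,0,0],[-1.5,0,0,0,0,0,0],[-2.5,0,0,0,0,0,0],[-4,0,0,0,0,0,0]]'
python3 -m jog '[[-2,0,0.0,0,0,0,0],[-4,0,0.0,0,0,0,0],[-6,0,-1,0,0,0,0],[-7.5,0,-3,0,0,0,0],[-8.5,0,-5,0,0,0,0]]'
python3 - <<'E'
from h import *
c=cams.read_camera("scene");crop(c["img"],200,120,400,270,4,"pics/s13z.png")
c=cams.read_camera("top");crop(c["img"],250,130,410,290,3.7,"pics/t13z.png")
c=cams.read_camera("wrist");cv2.imwrite("pics/w13.png",c["img"])
E
```

```text
time_s: 14.62
position: [0.5957, -0.1136, 0.17]
tool_rot: [-3.141, -0.072, -0.0]
ft_force: [-2.3, 0.8, 1.5]
finger_gap: 0.0001
time_s: 15.03
position: [0.6066, -0.1132, 0.172]
tool_rot: [3.141, 0.072, 0.001]
ft_force: [-0.8, 0.0, 0.4]
finger_gap: 0.0004
tcp case 0.0362 0.172 ang if touching 1.384
time_s: 15.45
position: [0.5657, -0.1149, 0.1717]
tool_rot: [-3.141, -0.072, -0.001]
ft_force: [-0.2, 0.0, -0.0]
finger_gap: 0.0004
time_s: 15.87
position: [0.4781, -0.1191, 0.2219]
tool_rot: [-3.141, -0.071, 0.004]
ft_force: [0.4, 0.0, 0.4]
finger_gap: 0.0003
```

View pics/s13z.png

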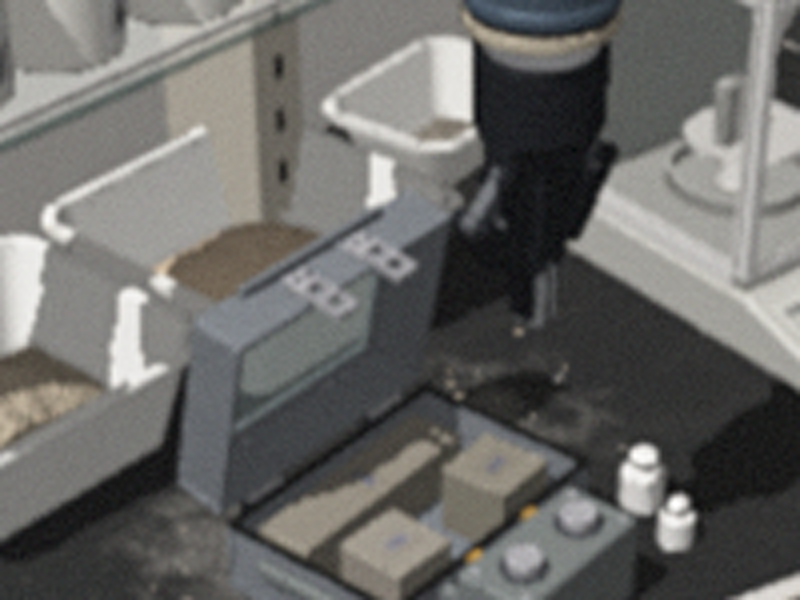

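View pics/t13z.png

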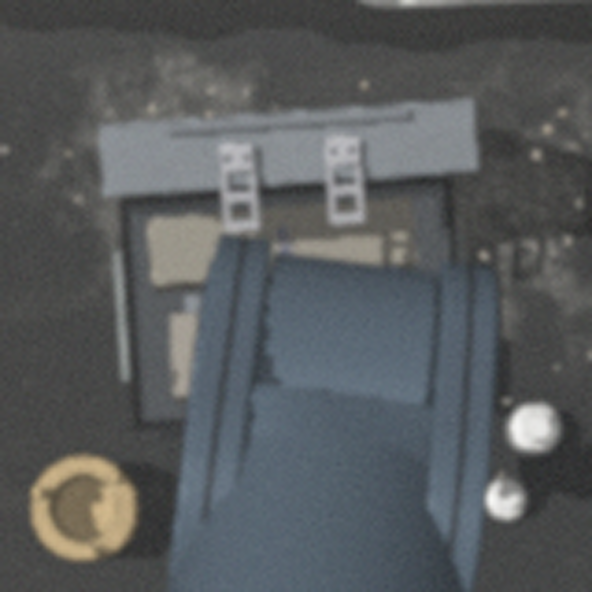

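View pics/w13.png

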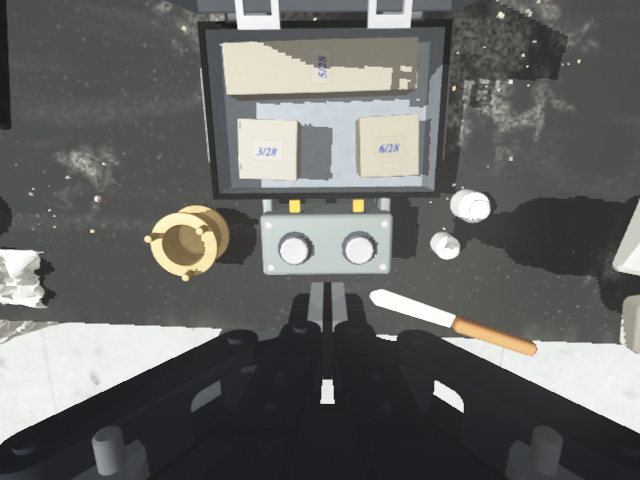

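The lid stands nearly upright; the prism and both cubes are in the open tub, the buttons are up, and the mould and weights are standing. I'll let a moment pass and check the lid for drift and the case for shift.

```bash
python3 -m jog '[[0,0,-0.5,0,0,0,0],[0,0,-1,0,0,0,0],[0,0,-1.5,0,0,0,0],[0,0,-2,0,0,0,0],[0,0,-2,0,0,0,0]]'
python3 -m jog '[[0,0,0,0,0,0,0],[0,0,0,0,0,0,0],[0,0,0,0,0,0,0],[0,0,0,0,0,0,0],[0,0,0,0,0,0,0]]'
python3 -m jog '[[0,0,0,0,0,0,0],[0,0,0,0,0,0,0],[0,0,0,0,0,0,0],[0,0,0,0,0,0,0],[0,0,0,0,0,0,0]]'
python3 - <<'E'
from ang import *
c=cams.read_camera("scene");crop(c["img"],200,120,400,270,4,"pics/s14z.png")
w=cams.read_camera("wrist");crop(w["img"],230,130,430,280,4,"pics/w14z.png")
# lower front-left lid edge corner in s13z (237,357)
print(np.round(ang(c,200+237/4,120+357/4),3))
E
```

```text
time_s: 16.43
position: [0.4817, -0.1189, 0.2425]
tool_rot: [3.141, 0.072, 0.001]
ft_force: [-0.1, 0.6, -0.4]
finger_gap: 0.0003
time_s: 16.85
position: [0.481, -0.1189, 0.2416]
tool_rot: [-3.141, -0.072, 0.001]
ft_force: [-0.5, -0.3, -0.2]
finger_gap: -0.0003
time_s: 17.27
position: [0.4811, -0.1189, 0.2418]
tool_rot: [-3.141, -0.072, -0.0]
ft_force: [-1.6, -0.8, 0.3]
finger_gap: 0.0001
[0.049 0.185 1.384 0.137]
```

View pics/s14z.png

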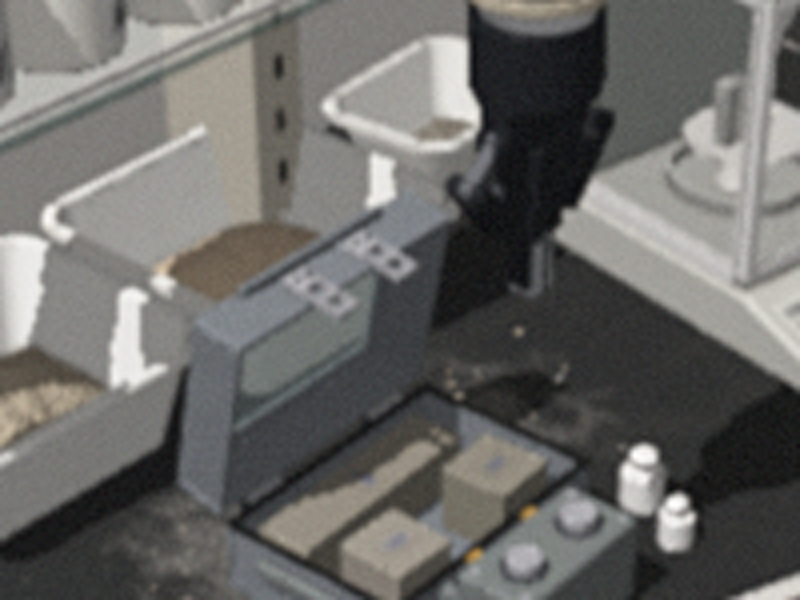

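View pics/w14z.png

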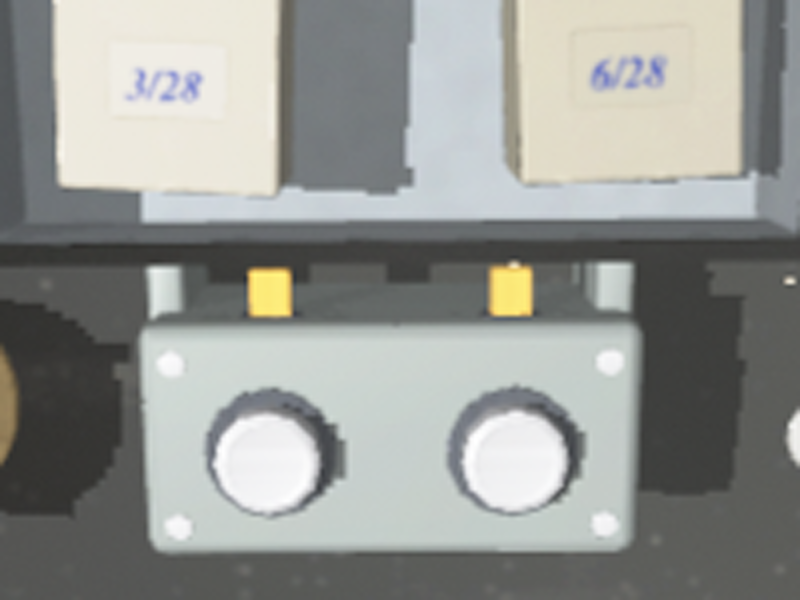

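The two scene views are identical, so the lid is steady at 1.38 rad (tool-contact and image values agree). I'll check the case position and hand in.

```bash
python3 - <<'E'
from h import *
from rig import ticket
w=cams.read_camera("wrist")
a=[onz(w,230+x/4,130+y/4,.074) for x,y in((266,460),(515,458))]
print(a[0].round(4),a[1].round(4),((a[0]+a[1])/2).round(4),"before .4582 -.1213")
print(ticket.hand_in())
E
```

```text
[ 0.4574 -0.0928  0.074 ] [ 0.4604 -0.1488  0.074 ] [ 0.4589 -0.1208  0.074 ] before .4582 -.1213
the job is handed in; nothing more can be done
None
```

The case is open and the job is handed in: the lid stands by itself at about 1.38 rad and the specimens can be reached. I pressed both buttons to their stops with one fingertip each and held them until the lid was at about 0.33 rad. Then I let both go, closed the fingers and pushed the lid back by its front edge. The job took about 17 s.

**Last checks:**
- **Lid:** two scene pictures about 1.4 s apart look the same, and the tool contact and the picture both give about 1.38 rad. The picture's hinge-to-edge distance came out at 137 mm against the 144 mm given, so that reading is slightly off.
- **Case:** the button midpoint is within 1 mm of where it was before.
- **Everything else:** both buttons are back up and the prism and cubes are lying in place. The mould and weights are standing, and the tool is clear of everything. I did not check the timer and drum in the final views.

**What went less well:**
- **Button press:** the total force on the two buttons briefly reached about 42 N before I eased off to 22 N.
- **First lid push:** the fingertips met the lid's front face instead of going under its edge, with about 17 N. I backed off and repeated it lower, at 2–4 N.
- **Cameras:** they disagreed by up to 5 mm on where the buttons are sideways, so I centred the fingers using the wrist camera.

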